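# Sweep the pulled instrument knobs into the parts tray

### The arm

A 6-joint arm with a two-finger parallel gripper is mounted at the origin on the work surface. World frame = base frame: x ahead of the robot, y to its left, z up, the work surface at z = 0. Lengths are in mm, angles in rad, forces in N, time in s.
With the tool pointing down it reaches from about 350 to 975 mm from the base axis. Payload 7.1 kg.
Tool frame: the origin (TCP) lies at the very end of the fingers, on their centre line; the grasp point (between the pads) lies 19 mm behind it (ctrl.grip_point_offset is the distance from the TCP to the grasp point, in mm); z points along the fingers, y is the direction in which the jaws open and shut (so a half turn about z gives the same grasp; the last joint's range is limited). The gripper opens to 88 mm and grips with 3 to 60 N. Pads are 20 mm wide; open, the fingers measure 115 mm over their backs; the gripper's body (75 mm by 178 mm) begins 61 mm behind the grasp point.
Start: joints at [-1.152, 0.423, 1.63, -0, 1.089, -0.019], TCP at [264.982, -566.029, 222.675] pointing down, gripper open.
Joint ranges: [-3, 3], [-0.9, 2.11], [0.09, 2.58], [-1.31, 4.45], [0.11, 2.69], [-2.54, 2.54]. Speed limits (rad/s): [2.39, 2.39, 3.01, 3.14, 3.14, 3.14].

### API

Orientations are given as a rotation vector (axis times angle).
In Python, from workcell import ctrl gives the robot as it stands.
- The arm moves only by the tool move_arm, never from a script. Its argument "increments" is one flat list of numbers, 5 for each row, row after row: the closure in counts, from 0 (fully open) to 255 (shut), then the shift along the tool's x, y, z in mm, then the turn about the tool's z in degrees. In form: [grip, dx, dy, dz, yaw, grip, dx, dy, dz, yaw, ...]. A call has 1 to 12 rows; each row is the pose to reach, as a shift and turn from the pose measured when the call began, along the tool's axes at that moment; what a row does not reach only later rows make up. A row lasts 1/8 s, in which the tool goes at most 62.5 mm and 10.7 degrees, less where a joint would pass 70% of its speed; a pose out of reach is approached as far as the arm can. A call with a gripper value outside its range is refused whole. The fingers move at their own pace and stop on an object; the grip force is fixed at half the most. Time passes only in rows, so rows that repeat a pose let the fingers close. It gives the time, the measured TCP pose, the force and the opening at its end, in the units of the state.
- ctrl.get_obs(): the state, without advancing time (a new reading comes with each control period).
- ctrl.get_image(name): name is "scene" or "top" or "wrist"; returns a dict with "frame" (420x560x3 uint8, red, green, blue), "vertical_fov" (degrees; the focal length in pixels is half the picture's height over the tangent of half this angle, whatever the lens; pixels are square), "cx", "cy" (the principal point, pixels), "distortion" ([k1, k2, p1, p2, k3] as OpenCV has them; the pictures are not rectified), "pose" (4x4, takes a point from camera to world coordinates); the wrist camera has in their place "mount" (4x4, takes a point from camera to tool coordinates, whose origin is the TCP and whose axes are the flange's). Camera axes: x right, y down, z forward; pixel columns grow to the right and rows downward; lengths in mm; the calibration is good to about 2 mm. A picture is of the moment at which its call begins: read the wrist's pose just before it. There is no depth.
- ctrl.close_job(): hands the job in, once; it reports no verdict.
The state is a dict: "t": time; "qpos": joint angles; "qvel": joint speeds; "joint_torque": joint torques, N m; "ee_pos": TCP position; "orientation": TCP orientation; "ft_force": force on the tool from outside, world axes, zero at the start; "moment": the same for the moment, N m; "width": finger opening in mm.
Only numpy, scipy, OpenCV 4.12 (cv2) and the standard library are available. Lean on these libraries where they do the work, as an engineer would, in place of code of your own. Each camera call takes 0.05 s, during which the arm holds its last target.

### The job

Three black control knobs pulled off the bench supply are lying about on the desk. With the fingertips, sweep all three along the desk, over the low front lip and fully into the green open-fronted parts tray; keep them down on the desk and do not pick any of them up. Leave the white jar, the blue bottle, the steel weight and the screwdriver where they are.

Things in the scene. Friction and masses are not known exactly. Their poses are not given: they have to be found in the camera images.
- knob1_center (a point): Centre (half-way up, 9 mm above its underside) of a black fluted round instrument knob, an upright cylinder 30 mm across and 18 mm tall, about 18 g, with a silver disc and a red pointer line on top. It stands loose on the desk (desk top at z = 0) and slides when pushed.
- knob2_center (a point): The same point of the second knob, identical to the first.
- knob3_center (a point): The same point of the third knob, identical to the first.
- tray: Green metal parts tray, stuck down, 130 mm deep (x), 220 wide (y). Origin: centre of its underside, on the desk. +x points inward from the open front, which is the whole -x side: a ramp lip climbs from the desk at x = -65 mm to the 2 mm thick floor at x = -51. Walls 3 mm thick, 28 high at the back (+x) and both sides; inside back face x = +62, clear width 214 mm.
- jar: White screw-top jar with an orange lid, 40 mm across, 50 mm tall, standing on the desk; origin at the centre of its underside. To be left alone.
- bottle: Blue small bottle with a red cap, 36 mm across, 62 mm tall, standing; origin at the centre of its underside. To be left alone.
- weight: Stepped steel weight, 34 mm across, 38 mm tall, standing; origin at the centre of its underside. To be left alone.
- screwdriver: Screwdriver with a yellow handle, 160 mm long, up to about 25 mm thick, lying along its own x axis on the desk at the robot's right; origin under its middle. To be left alone.
There are look-alikes about, which are no part of the job. Leave any pink or purple look-alike of the part that bears knob3_center alone.

How it is judged (in metres and radians):
At the end, for the whole second after the job is handed in: All three knobs rest on the tray's floor between its walls, each centre at least 15 mm in from the front edge and under 20 mm above the desk; jar, bottle and weight stand upright, and they and the screwdriver are within 15 mm of where they were (x of knob1_center in the frame of tray between -0.05 and 0.062 m and y of knob1_center in the frame of tray between -0.107 and 0.107 m and height (world z) of each of knob1_center, knob2_center, knob3_center below 0.02 m and linear speed of each of knob1, knob2, knob3 below 0.02 m/s and x of knob2_center in the frame of tray between -0.05 and 0.062 m and y of knob2_center in the frame of tray between -0.107 and 0.107 m and x of knob3_center in the frame of tray between -0.05 and 0.062 m and y of knob3_center in the frame of tray between -0.107 and 0.107 m and distance of each of jar, bottle, weight, screwdriver from where it was at the start of the episode below 0.015 m and angle between each of jar, bottle, weight's own z axis and vertical below 0.2 rad); the robot touches nothing.
It fails at once if a knob is picked up or hops (its centre rises more than 25 mm above the desk) (height (world z) of any of knob1_center, knob2_center, knob3_center above 0.025 m).
It fails at once if the jar, bottle, weight or screwdriver is moved by more than 15 mm or knocked over (distance of any of jar, bottle, weight, screwdriver from where it was at the start of the episode above 0.015 m or angle between any of jar, bottle, weight's own z axis and vertical above 0.4 rad).
It also fails if it takes over 64 s, if anything falls off the work surface, if the arm or the gripper's body presses on something with over 40 N, if the wrist force passes 120 N, or if a joint passes its speed limit or range.

## Working session

There is one attempt and no reset: what is moved stays moved. The work goes in short steps, Python scripts to look and compute and a tool call to move; the robot and the scene stay as the last step left them, time stands still between calls to the robot, and variables do not carry over. Pictures are saved under pics/ and viewed, and the job is handed in when it is done.

Besides the shell and the picture viewer there is one more tool, called as name(argument=value, ...) on one line, values as JSON. move_arm: Moves the arm, as the interface text tells. Its arguments: {"type":"object","properties":{"increments":{"type":"array","items":{"type":"number"}}},"required":["increments"]}

```bash
mkdir -p pics; ls; python3 - <<'E'
from workcell import ctrl
import cv2,numpy as np,pickle
o=ctrl.get_obs(); print({k:np.round(v,3) for k,v in o.items()})
for n in ["scene","top","wrist"]:
    im=ctrl.get_image(n); pickle.dump(im,open(f"pics/{n}0.pkl","wb"))
    cv2.imwrite(f"pics/{n}0.png",im["frame"][:,:,::-1])
    print(n,{k:np.round(v,3).tolist() for k,v in im.items() if k!="frame"})
E
```

```text
pics
{'t': np.float64(0.0), 'qpos': array([-1.152,  0.424,  1.631, -0.   ,  1.089, -0.019]), 'qvel': array([-0.   ,  0.   ,  0.   , -0.002, -0.001, -0.001]), 'joint_torque': array([-3.0000e-03, -5.4463e+01, -2.7367e+01,  6.4000e-02,  2.3000e-02,
       -0.0000e+00]), 'ee_pos': array([ 264.76 , -565.528,  221.895]), 'orientation': array([-3.065e+00, -6.820e-01,  1.000e-03]), 'ft_force': array([ 0.739,  0.034, -0.05 ]), 'moment': array([-0.057, -0.04 ,  0.017]), 'width': np.float64(87.895)}
scene {'vertical_fov': 45.555, 'cx': 279.745, 'cy': 218.082, 'distortion': [-0.062, 0.0, 0.0, 0.0, 0.0], 'pose': [[-0.329, 0.731, -0.598, 1142.142], [0.944, 0.245, -0.22, 126.595], [-0.014, -0.637, -0.77, 769.88], [0.0, 0.0, 0.0, 1.0]]}
top {'vertical_fov': 47.865, 'cx': 276.42, 'cy': 211.818, 'distortion': [-0.083, 0.0, 0.0, 0.0, 0.0], 'pose': [[0.029, -0.984, 0.175, 391.471], [-1.0, -0.029, -0.001, -94.843], [0.006, -0.175, -0.985, 1194.204], [0.0, 0.0, 0.0, 1.0]]}
wrist {'vertical_fov': 70.244, 'cx': 276.097, 'cy': 209.344, 'distortion': [-0.034, 0.0, 0.0, 0.0, 0.0], 'mount': [[-0.001, -0.966, -0.26, 71.625], [1.0, -0.001, 0.001, -0.423], [-0.001, -0.26, 0.966, -162.2], [0.0, 0.0, 0.0, 1.0]]}
```

View pics/scene0.png

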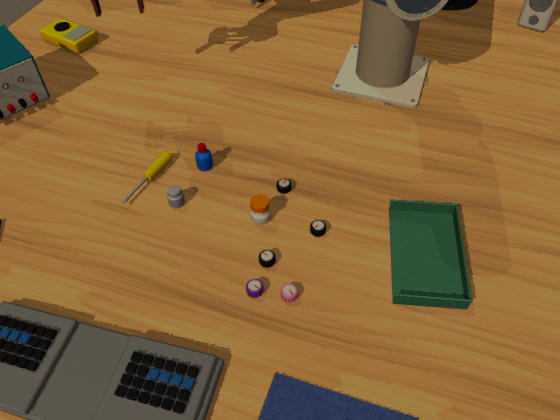

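View pics/top0.png

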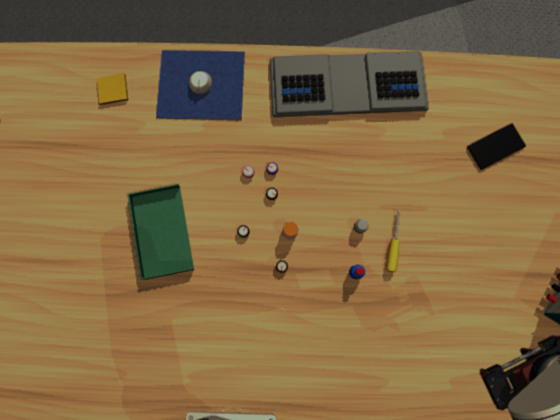

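View pics/wrist0.png

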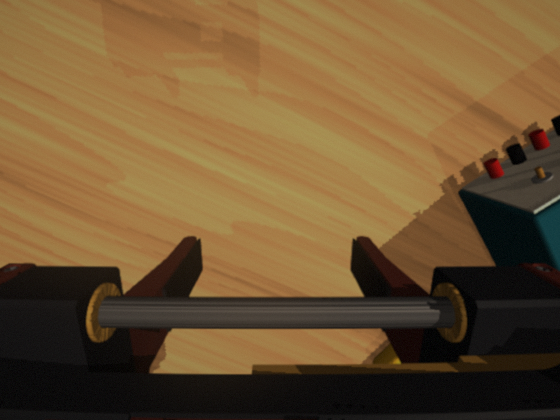

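The scene image shows three black knobs at (284,185), (318,228) and (267,258). The purple look-alike is at (255,288) and the pink one at (289,292). In the top image the black knobs are at (271,193), (243,231) and (281,266), with purple at (272,168) and pink at (248,172). The tray is at about (162,231) with its open side facing the knobs. Next I'll check a close crop and measure.

```bash
cat > h.py <<'E'
import numpy as np,cv2,pickle
def K(im):
    h=im["frame"].shape[0]; f=h/2/np.tan(np.radians(im["vertical_fov"])/2)
    return np.array([[f,0,im["cx"]],[0,f,im["cy"]],[0,0,1.]])
def ray(im,px,z,pose=None):
    P=np.array(im["pose"] if pose is None else pose)
    u=cv2.undistortPoints(np.array(px,float).reshape(-1,1,2),K(im),np.array(im["distortion"])).reshape(-1,2)
    d=np.c_[u,np.ones(len(u))]@P[:3,:3].T; o=P[:3,3]
    z=np.broadcast_to(z,len(u))
    return o+d*((z-o[2])/d[:,2])[:,None]
def proj(im,X,pose=None):
    P=np.linalg.inv(np.array(im["pose"] if pose is None else pose))
    return cv2.projectPoints(np.array(X,float).reshape(-1,1,3),cv2.Rodrigues(P[:3,:3])[0],P[:3,3],K(im),np.array(im["distortion"]))[0].reshape(-1,2)
E
python3 - <<'E'
from h import *
t=pickle.load(open("pics/top0.pkl","rb"));s=pickle.load(open("pics/scene0.pkl","rb"))
c=t["frame"][150:290,120:320,::-1]; cv2.imwrite("pics/tc.png",cv2.resize(c,None,fx=4,fy=4,interpolation=cv2.INTER_CUBIC))
c=s["frame"][140:310,240:480,::-1]; cv2.imwrite("pics/sc.png",cv2.resize(c,None,fx=3.3,fy=3.3,interpolation=cv2.INTER_CUBIC))
E
```

```text
(no output)
```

View pics/tc.png

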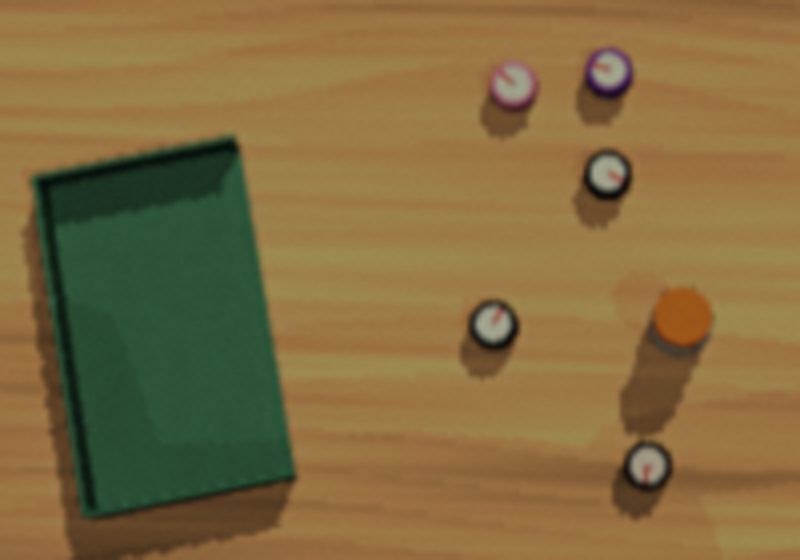

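View pics/sc.png

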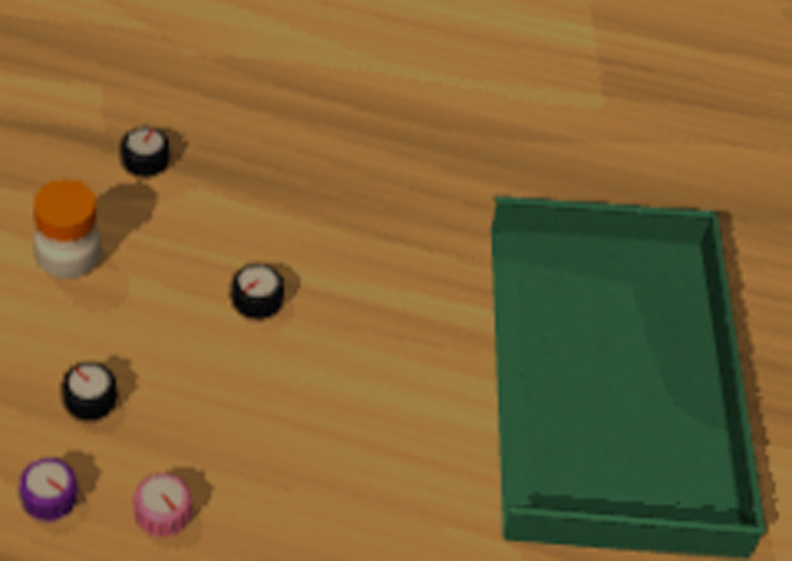

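```bash
cat > m.py <<'E'
from h import *
t=pickle.load(open("pics/top0.pkl","rb"));s=pickle.load(open("pics/scene0.pkl","rb"))
def T(p): return (np.array(p)+.5)/4-.5+[120,150]
def S(p): return (np.array(p)+.5)/3.3-.5+[240,140]
tp=ray(t,T([(608,174),(494,325),(647,466),(609,73),(513,86),(682,317)]),[18]*5+[50])
sp=ray(s,S([(90,380),(258,279),(146,140),(50,480),(162,494),(66,200)]),[18]*5+[50])
for n,a,b in zip("A B C purple pink jar".split(),tp,sp): print(n,a.round(1),b.round(1))
print("weight,bottle top",ray(t,[(361,225),(357,271)],[38,62]).round(0), "scene",ray(s,[(175,190),(202,148)],[38,62]).round(0))
print("driver",ray(t,[(398,211),(393,270)],[8,20]).round(0))
print("tray rim top",ray(t,T([(37,178),(234,139),(293,478),(88,516)]),28).round(1).tolist())
print("tray rim scene",ray(s,S([(762,527),(505,512),(495,200),(718,212)]),28).round(1).tolist())
E
python3 m.py
```

```text
A [648.8 -82.2  18. ] [648.6 -81.5  18. ]
B [549.9 -13.7  18. ] [549.3 -13.2  18. ]
C [ 464.7 -112.    18. ] [ 464.  -111.7   18. ]
purple [715.2 -80.8  18. ] [716.8 -79.2  18. ]
pink [704.7 -19.5  18. ] [705.8 -19.9  18. ]
jar [ 553.9 -130.4   50. ] [ 553.4 -130.2   50. ]
weight,bottle top [[ 570. -306.   38.]
 [ 455. -292.   62.]] scene [[ 572. -306.   38.]
 [ 465. -292.   62.]]
driver [[ 614. -407.    8.]
 [ 462. -390.   20.]]
tray rim top [[633.6, 279.7, 28.0], [662.4, 155.5, 28.0], [450.1, 105.3, 28.0], [422.5, 230.7, 28.0]]
tray rim scene [[632.2, 282.2, 28.0], [665.3, 153.9, 28.0], [453.4, 106.3, 28.0], [420.1, 235.2, 28.0]]
```

A is at (649,-82), B at (550,-13) and C at (464,-112). The top and scene cameras agree to about 1 mm, and the tray rim measures about 127 x 218, as it should. My plan is to part-close the fingers to a gap of about 18 mm. Each round knob then nests against the two fingertips while the tool moves along its x, which makes for a stable push.

```bash
cat > p.py <<'E'
from h import *
from scipy.spatial.transform import Rotation as R
c=np.array([542.4,194.]); 
e=np.array([[633.6,279.7],[662.4,155.5],[450.1,105.3],[422.5,230.7],[632.2,282.2],[665.3,153.9],[453.4,106.3],[420.1,235.2]])
c=e.mean(0); ux=(e[0]+e[3]+e[4]+e[7]-e[1]-e[2]-e[5]-e[6]); uy=(e[3]+e[2]+e[7]+e[6]-e[0]-e[1]-e[4]-e[5])
a=np.arctan2(ux[1],ux[0]); b=np.arctan2(uy[1],uy[0])-np.pi/2; th=np.angle(np.exp(1j*a)*2+np.exp(1j*b)*3)
u=np.array([np.cos(th),np.sin(th)]); v=np.array([-u[1],u[0]])
tw=lambda q:c+q[0]*u+q[1]*v
wt=lambda p:np.array([(np.array(p)-c)@u,(np.array(p)-c)@v])
def toolx(o):
    M=R.from_rotvec(o["orientation"]).as_matrix(); return np.degrees(np.arctan2(M[1,0],M[0,0])),M
def inc(o,pos,yawdeg=None):
    ang,M=toolx(o); d=M.T@(np.array(pos)-o["ee_pos"])
    y=0 if yawdeg is None else (ang-yawdeg+180)%360-180   # tool z down
    return d.round(1),round(y,1)
kn={'A':(648.7,-82),'B':(549.6,-13.4),'C':(464.3,-112)}
tg={'A':(20,-62),'B':(20,-5),'C':(20,47)}
def plan(k,off=22,back=58):
    p=np.array(kn[k]); q=tw(tg[k]); d=q-p; L=np.hypot(*d); d/=L
    return p-d*back, np.degrees(np.arctan2(d[1],d[0])), L+back-off, q-d*off, q
E
python3 - <<'E'
from p import *
from workcell import ctrl
o=ctrl.get_obs(); print("toolx",toolx(o)[0],"q",o["qpos"].round(2),o["ee_pos"].round(1))
print(c,np.degrees(a),np.degrees(b),np.degrees(th))
for k in "CBA":
    s,y,L,e2,q=plan(k); print(k,wt(kn[k]).round(0),"start",s.round(1),"yaw",y.round(1),"L",L.round(0),"end tcp",e2.round(0),inc(o,[*s,90],y))
E
```

```text
toolx 25.08372627218122 q [-1.15  0.42  1.63  0.    1.09 -0.02] [ 264.8 -565.7  222.1]
[542.45 193.6 ] 103.6205232468085 -257.1180222101148 103.17739499094455
C [-280.  146.] start [ 459.2 -169.8] yaw 84.9 L 352.0 end tcp [490. 180.] (array([ 343.9, -276. ,  132.4]), np.float64(-59.9))
B [-203.   40.] start [551.3 -71.4] yaw 91.7 L 264.0 end tcp [543. 192.] (array([ 469. , -326.1,  132.5]), np.float64(-66.6))
A [-293.  -41.] start [ 658.  -139.2] yaw 99.3 L 349.0 end tcp [602. 205.] (array([ 536.9, -219.4,  132.4]), np.float64(-74.2))
```

move_arm(increments=[0,115,-92,30,-20,100,230,-184,60,-40,205,344,-276,90,-60,205,344,-276,132,-60,205,344,-276,132,-60,205,344,-276,132,-60,205,344,-276,132,-60,205,344,-276,132,-60,205,344,-276,132,-60,205,344,-276,132,-60])

```text
t: 1.4
ee_pos: [459.2, -170.2, 90.6]
orientation: [-2.314, -2.124, -0.0]
ft_force: [0.5, -0.1, -0.1]
width: 17.1
```

```bash
python3 - <<'E'
from p import *
from workcell import ctrl
o=ctrl.get_obs(); print("t",o["t"],"toolx",toolx(o)[0],o["ee_pos"].round(1),o["width"],o["ft_force"].round(1))
s,y,L,e2,q=plan("C"); print(inc(o,[*s,6],y))
im=ctrl.get_image("wrist");cv2.imwrite("pics/w1.png",im["frame"][:,:,::-1])
E
```

```text
t 1.4 toolx 85.08589075527294 [ 459.2 -170.2   90.6] 17.11943569214126 [ 0.5 -0.1 -0.1]
(array([ 0.3, -0. , 84.6]), np.float64(0.1))
```

View pics/w1.png

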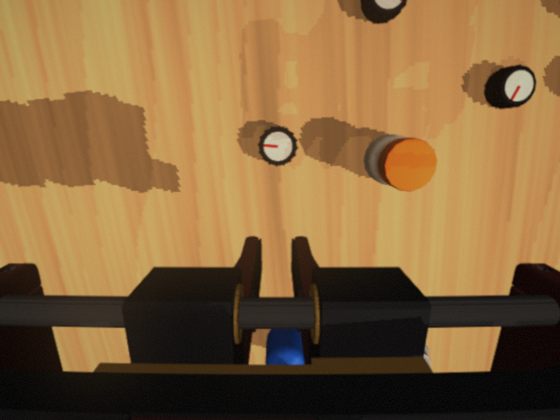

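The wrist image shows knob C at (278,146), in line with the middle of the finger gap (about 277). The jar is clear to the right at (408,163). I'll go down to 6 mm and start pushing.

move_arm(increments=[205,0,0,40,0,205,0,0,70,0,205,0,0,84,0,205,0,0,84,0,205,10,0,84,0,205,20,0,84,0,205,30,0,84,0,205,37,0,84,0,205,45,0,84,0,205,54,0,84,0,205,64,0,84,0,205,74,0,84,0])

```text
t: 2.95
ee_pos: [465.7, -96.1, 6.8]
orientation: [-2.315, -2.123, -0.001]
ft_force: [0.7, -0.0, 0.1]
width: 17.3
```

```bash
python3 - <<'E'
from p import *
from workcell import ctrl
o=ctrl.get_obs(); print("t",o["t"],"toolx",toolx(o)[0],o["ee_pos"].round(1),o["width"],o["ft_force"].round(1))
s,y,L,e2,q=plan("C"); print(inc(o,[*e2,7],y))
im=ctrl.get_image("wrist");cv2.imwrite("pics/w2.png",im["frame"][:,:,::-1])
E
```

```text
t 2.95 toolx 85.03253225791008 [465.7 -96.1   6.8] 17.275522318083247 [ 0.7 -0.   0.1]
(array([277.6,   0.5,  -0. ]), np.float64(0.1))
```

View pics/w2.png

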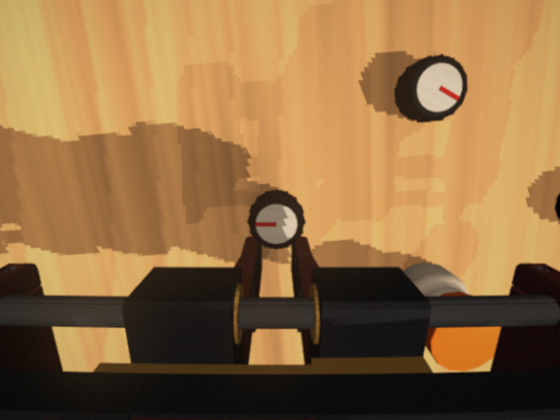

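Knob C is nested between the fingertips at (276,218), and the force is about zero. I'll keep pushing.

move_arm(increments=[205,12,0,0,0,205,24,0,0,0,205,36,0,0,0,205,48,0,0,0,205,60,0,0,0,205,72,0,0,0,205,84,0,0,0,205,96,0,0,0,205,108,0,0,0,205,120,0,0,0,205,132,0,0,0,205,144,0,0,0])

```text
t: 4.5
ee_pos: [478.0, 48.9, 6.9]
orientation: [-2.314, -2.123, -0.001]
ft_force: [-0.7, -0.3, 0.3]
width: 17.1
```

```bash
python3 - <<'E'
from p import *
from workcell import ctrl
o=ctrl.get_obs(); print("t",o["t"],"toolx",toolx(o)[0],o["ee_pos"].round(1),o["width"],o["ft_force"].round(1))
s,y,L,e2,q=plan("C"); print(inc(o,[*e2,7],y), wt(o["ee_pos"][:2]))
im=ctrl.get_image("wrist");cv2.imwrite("pics/w3.png",im["frame"][:,:,::-1])
E
```

```text
t 4.5 toolx 85.0625389576448 [478.   48.9   6.9] 17.055811417941833 [-0.7 -0.3  0.3]
(array([132.1,   0.8,   0. ]), np.float64(0.1)) [-126.16707482   95.70175617]
```

View pics/w3.png

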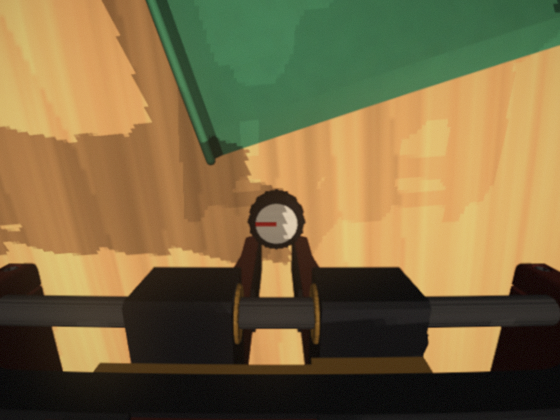

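```bash
cat >> p.py <<'E'
def wpose(o,im):
    P=np.eye(4);P[:3,:3]=toolx(o)[1];P[:3,3]=o["ee_pos"]; return P@np.array(im["mount"])
E
python3 - <<'E'
from p import *
from workcell import ctrl
o=ctrl.get_obs(); im=ctrl.get_image("wrist");W=wpose(o,im)
r=ray(im,[(207,150),(214,163),(277,218)],[28,28,20],W)
for x in r: print(x.round(1),wt(x[:2]).round(1), "in tool", (toolx(o)[1].T@(x-o["ee_pos"])).round(1))
E
```

```text
[452.2 114.4  28. ] [-56.5 106. ] in tool [ 62.1 -31.6 -21. ]
[454.6 108.1  28. ] [-63.2 105. ] in tool [ 56.1 -28.6 -21. ]
[481.6  76.3  20. ] [-100.4   86. ] in tool [ 26.6   1.1 -13. ]
```

The wrist view puts the wall corner 6 mm clear of the finger's outer edge, so I'll drift 5 mm away from it while pushing.

move_arm(increments=[205,12,1.5,0,0,205,24,3,0,0,205,36,4.5,0,0,205,48,6,0,0,205,60,6,0,0,205,72,6,0,0,205,84,6,0,0,205,95,6,0,0,205,106,6,0,0,205,116,6,0,0,205,125,6,0,0,205,132,6,0,0])

```text
t: 6.1
ee_pos: [495.4, 180.8, 7.0]
orientation: [-2.313, -2.125, -0.001]
ft_force: [-0.0, 0.5, -0.5]
width: 17.2
```

```bash
python3 - <<'E'
from p import *
from workcell import ctrl
o=ctrl.get_obs(); print("t",o["t"],"toolx",toolx(o)[0],o["ee_pos"].round(1),o["width"],o["ft_force"].round(1),wt(o["ee_pos"][:2]))
im=ctrl.get_image("wrist");cv2.imwrite("pics/w4.png",im["frame"][:,:,::-1])
E
```

```text
t 6.1 toolx 85.14122714303734 [495.4 180.8   7. ] 17.249550816511313 [-0.   0.5 -0.5] [-1.72661655 48.7554921 ]
```

View pics/w4.png

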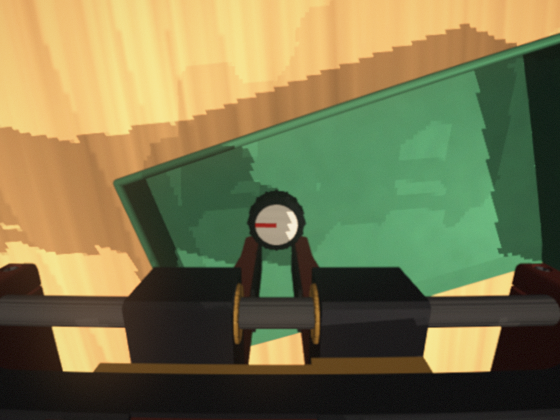

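Knob C is in the tray with its image centre at (276,220). I'll back off and rise, then go to the start point for knob B.

move_arm(increments=[205,-15,0,0,0,205,-30,0,0,0,205,-40,0,-40,0,205,-50,0,-80,0,205,-50,0,-80,0])

```text
t: 6.78
ee_pos: [492.9, 130.0, 89.5]
orientation: [2.314, 2.122, 0.008]
ft_force: [-0.2, 0.2, 0.3]
width: 16.9
```

```bash
python3 - <<'E'
from p import *
from workcell import ctrl
o=ctrl.get_obs(); print("t",o["t"],"toolx",toolx(o)[0],o["ee_pos"].round(1),o["width"],o["ft_force"].round(1),wt(o["ee_pos"][:2]))
s,y,L,e2,q=plan("B",back=50); print(s,inc(o,[*s,90],y),inc(o,[*s,6],y))
E
```

```text
t 6.775 toolx 85.0324552730322 [492.9 130.   89.5] 16.946063158617587 [-0.2  0.2  0.3] [-50.58968051  62.70044733]
[551.10208824 -63.37743222] (array([-187.7,   74.7,   -0.7]), np.float64(-6.7)) (array([-187.9,   74.3,   83.3]), np.float64(-6.7))
```

move_arm(increments=[205,-60,25,0,-6.7,205,-120,50,0,-6.7,205,-175,70,0,-6.7,205,-188,74.5,0,-6.7,205,-188,74.5,0,-6.7,205,-188,74.5,0,-6.7])

```text
t: 7.52
ee_pos: [549.8, -62.5, 88.7]
orientation: [2.187, 2.255, 0.007]
ft_force: [-0.1, -0.0, -0.5]
width: 17.2
```

```bash
cat > st.py <<'E'
import sys
from p import *
from workcell import ctrl
k,n=sys.argv[1:3]
o=ctrl.get_obs(); print("t",o["t"],"toolx",toolx(o)[0].round(2),o["ee_pos"].round(1),o["width"].round(1),o["ft_force"].round(1),"tray",wt(o["ee_pos"][:2]).round(1))
s,y,L,e2,q=plan(k,back=50); print("start",inc(o,[*s,6.5],y),"end",inc(o,[*e2,6.5],y))
im=ctrl.get_image("wrist");cv2.imwrite(f"pics/{n}.png",im["frame"][:,:,::-1])
E
python3 st.py B w5
```

```text
Traceback (most recent call last):
  File "st.py", line 5, in <module>
    o=ctrl.get_obs(); print("t",o["t"],"toolx",toolx(o)[0].round(2),o["ee_pos"].round(1),o["width"].round(1),o["ft_force"].round(1),"tray",wt(o["ee_pos"][:2]).round(1))
                                                                                         ^^^^^^^^^^^^^^^^
AttributeError: 'float' object has no attribute 'round'
```

```bash
sed -i 's/o\["width"\].round(1)/round(float(o["width"]),1)/' st.py; python3 st.py B w5
```

```text
t 7.525 toolx 91.77 [549.8 -62.5  88.7] 17.2 [-0.1 -0.  -0.5] tray [-251.    51.2]
start (array([-1.1,  1. , 82.2]), np.float64(0.0)) end (array([254.6,   1.2,  82.9]), np.float64(0.0))
```

View pics/w5.png

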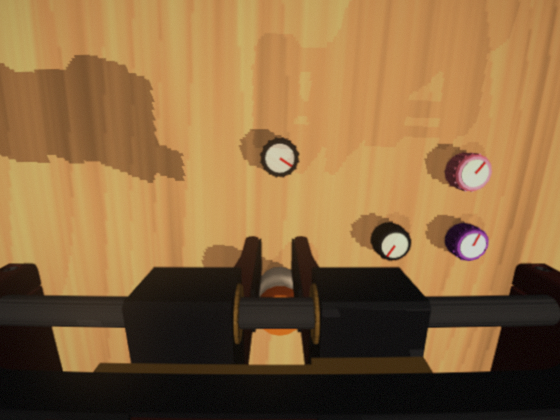

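Knob B at (280,158) is centred on the gap. The jar lies behind at (278,295), about 38 mm from the fingers. Next I go down and push.

move_arm(increments=[205,-1,1,40,0,205,-1,1,70,0,205,-1,1,82,0,205,-1,1,82,0,205,10,1,82.5,0,205,20,1,82.5,0,205,28,1,82.5,0,205,37,1,82.5,0,205,47,1,82.5,0,205,58,1,82.5,0,205,70,1,82.5,0,205,82,1,82.5,0])

```text
t: 9.07
ee_pos: [548.6, 20.8, 6.5]
orientation: [2.185, 2.256, 0.007]
ft_force: [0.3, -0.2, 0.6]
width: 17.4
```

```bash
python3 st.py B w6
```

```text
t 9.075 toolx 91.82 [548.6  20.8   6.5] 17.4 [ 0.3 -0.2  0.6] tray [-169.6   33.4]
start (array([-84.2,  -0.2,  -0.2]), np.float64(0.1)) end (array([171.5,   0.2,   0.5]), np.float64(0.1))
```

View pics/w6.png

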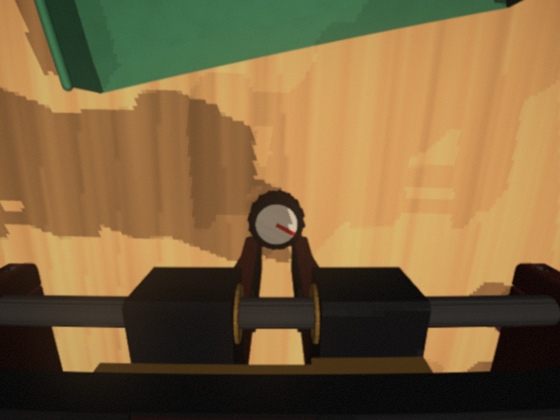

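Knob B is nested at (276,220). I'll carry on towards the tray.

move_arm(increments=[205,12,0,0,0,205,24,0,0,0,205,36,0,0,0,205,48,0,0,0,205,60,0,0,0,205,72,0,0,0,205,84,0,0,0,205,96,0,0,0,205,107,0,0,0,205,117,0,0,0,205,127,0,0,0,205,137,0,0,0])

```text
t: 10.62
ee_pos: [544.1, 159.4, 6.9]
orientation: [2.185, 2.257, 0.007]
ft_force: [-0.4, 0.5, 0.0]
width: 17.5
```

```bash
python3 st.py B w7
```

```text
t 10.625 toolx 91.85 [544.1 159.4   6.9] 17.5 [-0.4  0.5  0. ] tray [-33.7   6.2]
start (array([-2.229e+02, -2.000e-01, -2.000e-01]), np.float64(0.1)) end (array([32.8,  0.3,  0.5]), np.float64(0.1))
```

View pics/w7.png

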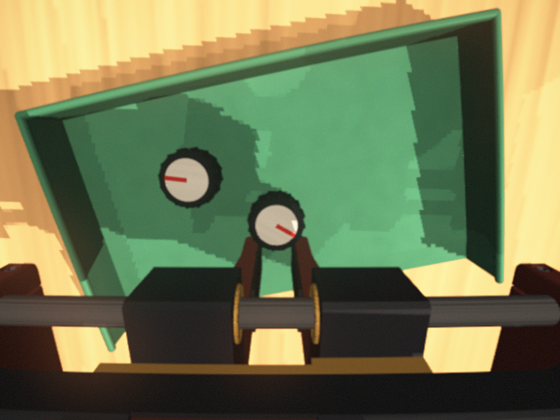

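Knob B is inside and knob C sits to its left at (190,178). I'll push the last 30 mm, drifting away from C slightly.

move_arm(increments=[205,10,2,0,0,205,19,4,0,0,205,26,5,0,0,205,31,5,0,0,205,31,5,0,0,205,15,5,0,0,205,-5,5,0,0,205,-15,5,-40,0,205,-20,5,-83,0,205,-20,5,-83,0])

```text
t: 11.92
ee_pos: [551.8, 138.7, 93.0]
orientation: [2.184, 2.253, 0.016]
ft_force: [-0.4, 0.1, -0.6]
width: 17.0
```

```bash
python3 st.py A w8
```

```text
t 11.925 toolx 91.76 [551.8 138.7  93. ] 17.0 [-0.4  0.1 -0.6] tray [-55.5   3.4]
start (array([-273.6,   95.8,   86.3]), np.float64(-7.5)) end (array([64.8, 51.2, 87.2]), np.float64(-7.5))
```

View pics/w8.png

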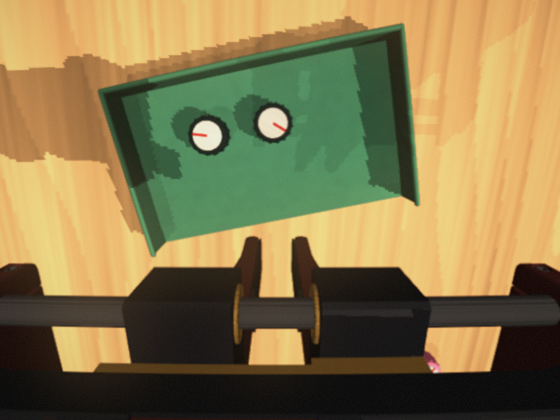

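Knobs C (208,134) and B (272,122) are both well inside the tray. Knob A is next.

move_arm(increments=[205,-58,20,3,-7.5,205,-116,40,3,-7.5,205,-174,60,3,-7.5,205,-230,80,3,-7.5,205,-265,93,3,-7.5,205,-273,96,3,-7.5,205,-273,96,3,-7.5,205,-273,96,3,-7.5])

```text
t: 12.98
ee_pos: [653.9, -129.7, 87.3]
orientation: [2.033, 2.394, 0.011]
ft_force: [-1.2, -0.4, 0.9]
width: 17.0
```

```bash
python3 st.py A w9
```

```text
t 12.975 toolx 99.33 [ 653.9 -129.7   87.3] 17.0 [-1.2 -0.4  0.9] tray [-340.3  -34.9]
start (array([-2.3,  2. , 80.8]), np.float64(0.1)) end (array([339. ,   2.4,  82. ]), np.float64(0.1))
```

View pics/w9.png

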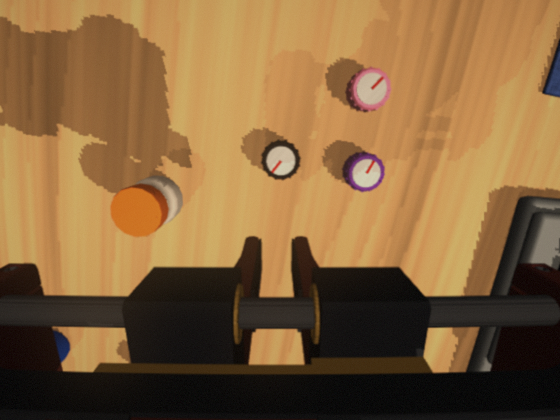

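The black knob A is at (281,159), with purple (364,171) and pink (369,89) clear to the right. Moving 2 mm in y centres it. Then I go down and push.

move_arm(increments=[205,-2,2,40,0,205,-2,2,70,0,205,-2,2,81,0,205,-2,2,81,0,205,10,2,81,0,205,20,2,81,0,205,28,2,81,0,205,37,2,81,0,205,47,2,81,0,205,58,2,81,0,205,70,2,81,0,205,82,2,81,0])

```text
t: 14.52
ee_pos: [643.1, -47.2, 6.8]
orientation: [2.032, 2.394, 0.011]
ft_force: [-0.3, -0.7, -0.8]
width: 17.7
```

```bash
python3 st.py A w10
```

```text
t 14.525 toolx 99.36 [643.1 -47.2   6.8] 17.7 [-0.3 -0.7 -0.8] tray [-257.4  -43.1]
start (array([-85.3,  -0.2,  -0. ]), np.float64(0.1)) end (array([256. ,   0.4,   1.1]), np.float64(0.1))
```

View pics/w10.png

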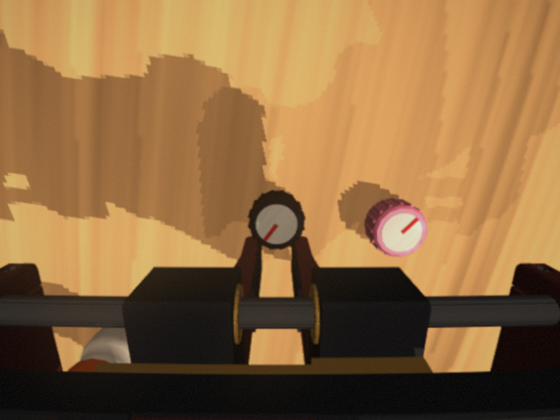

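Knob A is nested at (276,219). The pink knob stays well to the right, around (398,228).

move_arm(increments=[205,12,0,0,0,205,24,0,0,0,205,36,0,0,0,205,48,0,0,0,205,60,0,0,0,205,72,0,0,0,205,84,0,0,0,205,96,0,0,0,205,108,0,0,0,205,120,0,0,0,205,132,0,0,0,205,144,0,0,0])

```text
t: 16.08
ee_pos: [619.1, 96.9, 7.3]
orientation: [2.032, 2.395, 0.011]
ft_force: [-0.1, -0.6, 0.8]
width: 17.0
```

```bash
python3 st.py A w11
```

```text
t 16.075 toolx 99.4 [619.1  96.9   7.3] 17.0 [-0.1 -0.6  0.8] tray [-111.6  -52.6]
start (array([-2.314e+02, -1.000e-01, -1.000e-01]), np.float64(0.1)) end (array([109.9,   0.7,   1.2]), np.float64(0.1))
```

View pics/w11.png

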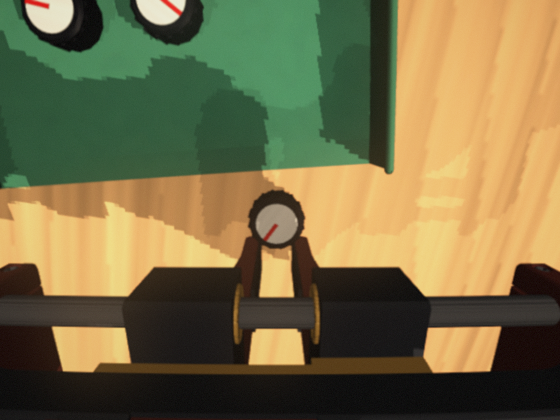

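move_arm(increments=[205,12,0,0,0,205,24,0,0,0,205,36,0,0,0,205,48,0,0,0,205,60,0,0,0,205,71,0,0,0,205,82,0,0,0,205,92,0,0,0,205,100,0,0,0,205,106,0,0,0,205,106,0,0,0])

```text
t: 17.5
ee_pos: [601.4, 203.1, 7.7]
orientation: [2.03, 2.397, 0.011]
ft_force: [-0.3, -0.4, -0.6]
width: 17.3
```

```bash
python3 st.py A w12
```

```text
t 17.5 toolx 99.47 [601.4 203.1   7.7] 17.3 [-0.3 -0.4 -0.6] tray [ -4.2 -59.5]
start (array([-3.39e+02, -4.00e-01, -2.00e-01]), np.float64(0.2)) end (array([2.3, 0.8, 1.2]), np.float64(0.2))
```

View pics/w12.png

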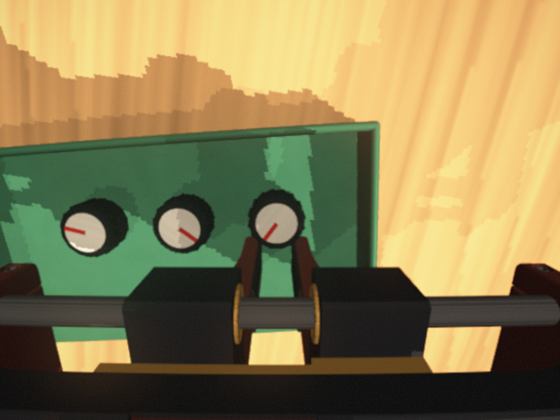

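All three knobs are in the tray, at (90,227), (184,223) and (276,219) in the wrist view. I'll back off, rise and move away to leave the view clear.

move_arm(increments=[205,-15,0,0,0,205,-30,0,0,0,205,-40,0,-40,0,205,-50,0,-90,0,205,-60,0,-130,0,205,-120,0,-150,0,205,-180,0,-150,0,205,-240,0,-150,0,205,-300,0,-150,0,205,-300,0,-150,0,205,-300,0,-150,0])

```text
t: 18.92
ee_pos: [649.3, -94.7, 156.2]
orientation: [-2.033, -2.395, -0.011]
ft_force: [-0.1, -0.5, 0.4]
width: 17.2
```

```bash
python3 - <<'E'
from p import *
from workcell import ctrl
for n in ["scene","top"]:
    im=ctrl.get_image(n); pickle.dump(im,open(f"pics/{n}9.pkl","wb")); cv2.imwrite(f"pics/{n}9.png",im["frame"][:,:,::-1])
t=im; c=t["frame"][150:290,120:320,::-1]; cv2.imwrite("pics/tc9.png",cv2.resize(c,None,fx=4,fy=4,interpolation=cv2.INTER_CUBIC))
E
```

```text
(no output)
```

View pics/scene9.png

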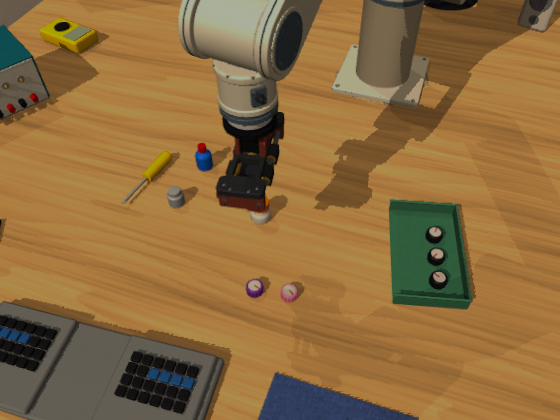

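View pics/tc9.png

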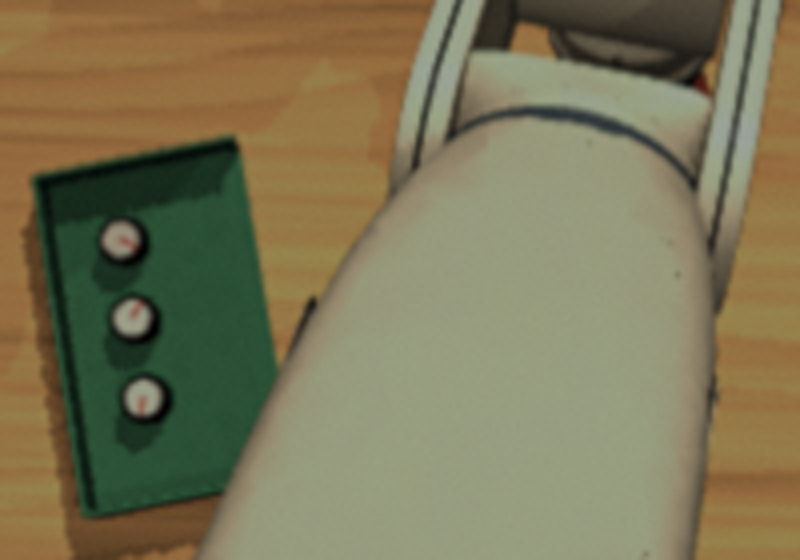

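The scene image shows the knobs in the tray at (434,235), (436,256) and (438,280). Jar, bottle, weight and screwdriver look unchanged. A numeric check comes next.

```bash
python3 - <<'E'
from p import *
from workcell import ctrl
t=pickle.load(open("pics/top9.pkl","rb"));s=pickle.load(open("pics/scene9.pkl","rb"));s0=pickle.load(open("pics/scene0.pkl","rb"))
T=lambda p:(np.array(p)+.5)/4-.5+[120,150]
for r in ray(t,T([(122,241),(133,319),(146,399)]),20): print("top",wt(r[:2]).round(1))
for r in ray(s,[(434,232.5),(436,254),(438,277)],20): print("scene",wt(r[:2]).round(1))
for n,(x0,x1,y0,y1) in dict(driver=(118,178,148,208),bottle=(194,215,140,175),weight=(165,188,183,210),jarbase=(252,268,211,226)).items():
    a=s0["frame"][y0:y1,x0:x1].astype(float);b=s["frame"][y0:y1,x0:x1].astype(float)
    g=lambda q:cv2.cvtColor(q.astype(np.uint8),cv2.COLOR_RGB2GRAY).astype(np.float32)
    print(n,"mean diff",np.abs(a-b).mean().round(2),"shift px",np.round(cv2.phaseCorrelate(g(a),g(b))[0],2))
print(ctrl.get_obs()["t"])
E
```

```text
top [ 17.6 -59.2]
top [18.4 -8.5]
top [18.4 42.9]
scene [18.3 39.3]
scene [ 17.5 -11.1]
scene [ 16.5 -61.5]
driver mean diff 9.16 shift px [0.02 0.01]
bottle mean diff 11.15 shift px [-0.04  0.03]
weight mean diff 8.41 shift px [-0.03  0.5 ]
jarbase mean diff 10.43 shift px [0.   1.16]
19.025
```

The jar is partly hidden by the gripper, so I'll move aside to check it properly.

move_arm(increments=[205,-40,50,-60,0,205,-80,100,-60,0,205,-120,130,-60,0,205,-150,130,-60,0,205,-150,130,-60,0,205,-150,130,-60,0])

```text
t: 19.77
ee_pos: [801.8, -218.0, 215.7]
orientation: [-2.027, -2.398, -0.01]
ft_force: [0.4, -0.2, 0.1]
width: 17.5
```

```bash
python3 - <<'E'
from p import *
from workcell import ctrl
s=ctrl.get_image("scene");s0=pickle.load(open("pics/scene0.pkl","rb"))
f=np.vstack([s0["frame"][130:240,120:340],s["frame"][130:240,120:340]]); cv2.imwrite("pics/cmp.png",cv2.resize(f[:,:,::-1],None,fx=2.7,fy=2.7))
w=ctrl.get_image("wrist"); cv2.imwrite("pics/w13.png",w["frame"][:,:,::-1])
o=ctrl.get_obs(); print(o["t"],o["ft_force"].round(1),o["qvel"].round(3))
E
```

```text
19.875 [ 0.3  0.6 -0.2] [-0.004 -0.005 -0.005 -0.003 -0.001 -0.003]
```

View pics/cmp.png

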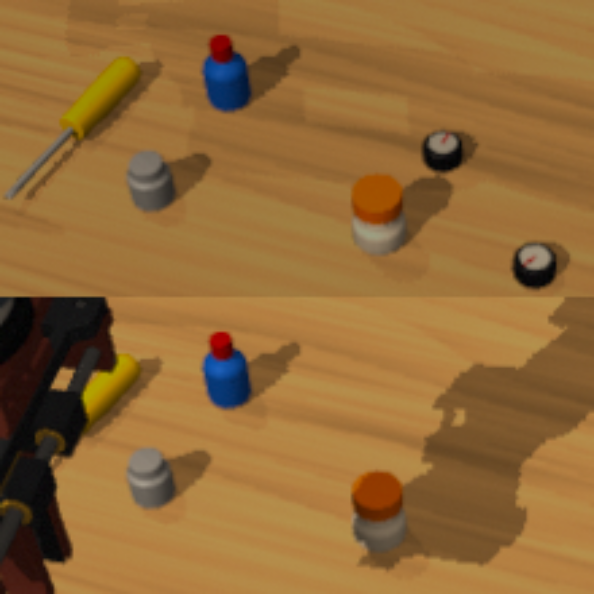

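View pics/w13.png

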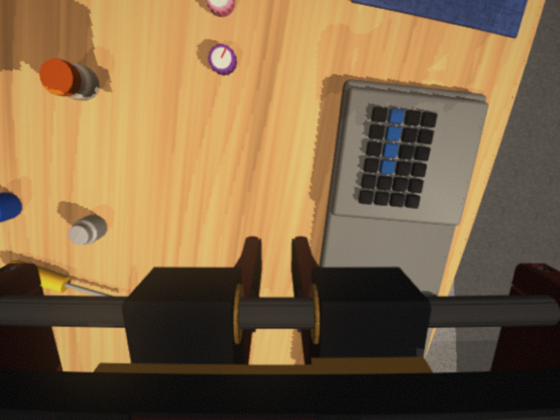

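The jar (378,510 against 378,213+297), bottle and weight are in the same place in both halves, so none has moved. The robot is clear of everything, and I'm handing the job in.

```bash
python3 -c "
from workcell import ctrl
print(ctrl.close_job())"
```

```text
the job is handed in; nothing more can be done
None
```

All three black knobs are in the green tray, and I handed the job in at about 20 s of the 64 s allowed. I slid each one along the desk and over the lip with the fingertips held about 17 mm apart, at roughly 7 mm height. I saw no sign of a knob lifting in the pictures I took, and the wrist force readings stayed near zero.

**Knob positions:** In the tray frame they measured about (18, -59), (18, -8) and (18, 43) mm in the top camera. The scene camera agreed to within about 4 mm. All three are well inside the limits.

**Objects to leave alone:** The before and after pictures show the jar, bottle and weight in the same place and upright. The screwdriver showed no shift (0.02 px). The pink and purple look-alikes were never touched.

**Check that disagreed:** An image comparison first gave the jar a shift of 1.2 px (about 2–3 mm) and the weight 0.5 px. The jar was partly hidden by the gripper at that moment. After I moved the arm aside, I compared the pictures by eye and saw no displacement of either. I did not repeat the numerical comparison.

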